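# Unbolt the line selector and change it over to the green line

### The job

On the filtration bench, first release the selector: lift the handle of the slide bolt out of its notch, draw the bolt fully back and lay the handle down in the other notch. Then lift the red-knobbed selector lever out of its notch, take it through the gate into the far lane and let it drop fully home in the notch on the green tag's side; leave both standing there and do not disturb the other things on the bench.

Things in the scene. Friction and masses are not known exactly. Their poses are not given: they have to be found in the camera images.
- console: Fixed low stainless console carrying the mechanism. Origin at bench height; x points away from the robot's side, y to the left, z up. All x, y, z below are in mm in this frame. Deck 50 high over x -55 to 130, y -180 to 215. On it a blue H-gate: near lane along y at x -20, far lane along y at x 45.
- gate_crossing (a point): Point at x 12.5, y 0, z 94: middle of the crossing, 24 wide, the only way between the two lanes. The lanes are 24 wide; left and right of the crossing stand islands (x -8 to 33, tops z 94). Near lane bounded in front by a rail (x -45 to -32, y -100 to 30, top z 94).
- far_lane (a point): Point at x 45, y 0, z 94: middle of the far lane. Behind it a dark steel notch bar (x 57 to 85, top z 94) with two notches 17 wide, 14 deep, at y -55 and y 55, both shifted alike by an unreported 0 to 22 either way (the bar was clamped by hand): the notch must be felt for or seen. With the lever free to sink, slide it along the bar till it drops.
- lever_knob (a point): Centre of the selector lever's red knob: upright cylinder 30 across, 34 high, free all round, its underside 11 above the gate tops when down. Lever down: knob centre z 122; start x -20, y -60. Below it a stem 16 square in the lane (4 play each side) and a yellow tongue 12 wide in y, reaching 30 from the stem's centre to +x, z 80 to 90 when down. The lever slides upright, never tilts.
- lever_along (a joint): Lever position along the console's y, m; 0 at the start notch (y -60), 0.060 at the crossing, range -0.025 to 0.145; friction under 1 N when lifted, pushing it with its tongue sliding on the bar takes up to about 7 N.
- lever_across (a joint): Lever position along the console's x, m; 0 in the near lane, 0.065 in the far lane; changes lanes only at the crossing; friction under 1 N.
- lever_lift (a joint): Lift of the lever, m; 0 down, 0.024 highest. Lifted more than 0.014 the tongue clears a notch, an island or the bar. Weight and a spring press it down with 5 to 9 N in all, so it sinks by itself when let go; it reads 0.014 while the tongue rests on the bar's top and 0 when home in a notch.
- bolt_grip (a point): Middle of the red sleeve on the bolt's handle: 16 across, 44 long, 70 from the bolt's axis, which runs along y at x -20, z 70. Down, the handle lies level towards -x, out past the console's front, free beneath to the bench. Starts at x -90, y 85, z 70. Its rod, 12 across, lies in a notch 18 wide of a brass comb (x -50 to -40, top z 80).
- bolt_slide (a joint): Draw of the bolt along the console's +y, m; 0 shut (its tip blocks the lever in the near lane), 0.075 at the second notch of the comb, stop at 0.079; friction about 2 N.
- bolt_turn (a joint): Angle of the bolt's handle about the bolt's axis, rad; 0 lying level, growing as the handle is lifted up and over towards +x, stop at 1.3. The rod clears the comb above about 0.8; let go, it falls back by its weight, nearly without friction.
- tag_green: Green block-shaped tag 50 wide (y), 20 thick, 40 high, fixed behind the notch bar at x 105 and y -55 or 55: marks the wanted notch, which lies within 22 of the tag along y. Origin at its foot (z 50), axes as the console's.
- tag_white: White tag of the same form on the other side, the notch not wanted.
- clamp_ring: Bystander: steel clamp ring, 52 across, 14 high, lying on the console's deck, right end. Origin under its centre.
- small_beaker: Bystander: glass beaker 48 across, 55 high, on the console's deck, rear left. Origin under its centre.
- spanner: Bystander: steel spanner 170 long, lying on the bench off the console's right end.
- beaker: Bystander: glass beaker 90 across, 110 high, on the bench to the right. Origin under its centre.
- jar_a: Bystander: green glass jar 100 across, 170 high, far right.
- jar_b: Bystander: clear glass jar 100 across, 170 high, far left.
- wash_bottle: Bystander: white bottle 66 across, 160 high, to the left.

How it is judged (in metres and radians):
On the way, in this order (a step that is already met when the one before it is completed fails the run):
1. the bolt is drawn back (at least 68 mm) and its handle lies down in the open notch (value of joint bolt_slide above 0.068 m and value of joint bolt_turn below 0.15 rad), for 0.2 s.
2. the lever stands fully down in the far lane's notch on the green tag's side (value of joint lever_lift below 0.004 m and value of joint lever_across above 0.055 m and y of lever_knob in the frame of tag_green between -0.03 and 0.03 m), for 0.2 s.
At the end, for the whole second after the job is handed in: The bolt is drawn back at least 68 mm with its handle down (under 0.15 rad); the lever is in the far lane (at least 55 mm across), fully down (within 4 mm) in the notch by the green tag (within 30 mm of the tag along the lane); all at rest (all of step 1 and all of step 2 and velocity of joint lever_along between -0.01 and 0.01 m/s and velocity of joint lever_across between -0.01 and 0.01 m/s and velocity of joint lever_lift between -0.01 and 0.01 m/s and velocity of joint bolt_slide between -0.01 and 0.01 m/s); the robot touches nothing.
It fails at once if any of the clamp ring, spanner, beakers, jars or bottle is pushed more than 40 mm (distance of any of clamp_ring, small_beaker, spanner, beaker, jar_a, jar_b, wash_bottle from where it was at the start of the episode above 0.04 m).
It fails at once if a beaker, jar or bottle is tipped over (angle between any of small_beaker, beaker, jar_a, jar_b, wash_bottle's own z axis and vertical above 0.6 rad).
It also fails if it takes over 61 s, if anything falls off the work surface, if the arm or the gripper's body presses on something with over 40 N, if the wrist force passes 120 N, or if a joint passes its speed limit or range.

### The arm

A 6-joint arm with a two-finger parallel gripper is mounted at the origin on the work surface. World frame = base frame: x ahead of the robot, y to its left, z up, the work surface at z = 0. Lengths are in mm, angles in rad, forces in N, time in s.
With the tool pointing down it reaches from about 300 to 775 mm from the base axis. Payload 14.6 kg.
Tool frame: the origin (TCP) lies at the very end of the fingers, on their centre line; the grasp point (between the pads) lies 19 mm behind it; z points along the fingers, y is the line along which they close (so a half turn about z gives the same grasp; the last joint's range is limited). The gripper opens to 94 mm and grips with 3 to 60 N. Pads are 16 mm wide; open, the fingers measure 119 mm over their backs; the gripper's body (75 mm by 177 mm) begins 78 mm behind the grasp point.
Start: joints at [-1.212, 0.3, 1.521, -0, 1.321, -0.067], TCP at [227.169, -500.883, 205.446] pointing down, gripper open.
Joint ranges: [-3.03, 3.03], [-0.79, 2.21], [0.23, 2.52], [-1.04, 4.18], [0, 3.07], [-2.55, 2.55]. Speed limits (rad/s): [2.22, 2.22, 2.57, 3.14, 3.14, 3.14].

### API

Orientations are given as [roll, pitch, yaw] about the fixed x, y, z axes, in that order (R = Rz(yaw) Ry(pitch) Rx(roll)).
In Python, from cell import manip, camera, get_calibration gives the robot as it stands.
- The arm moves only by the tool arm_command, never from a script. Its argument "targets" is a list of rows, each an object of numbers: "hand": the opening, from -1 (shut) to 1 (fully open), so that 0 is half open; "x", "y", "z": the shift along the tool's x, y, z in m; "yaw": the turn about the tool's z in rad. In form: [{"hand": .., "x": .., "y": .., "z": .., "yaw": ..}, ...]. A call has 1 to 10 rows; each row shifts and turns the commanded pose from where the row before left it, along the tool's axes as they then stand; what a row does not reach is not made up. A row lasts 1/10 s, in which the tool goes at most 50 mm and 8.59 degrees, less where a joint would pass 70% of its speed; a pose out of reach is approached as far as the arm can. A call is refused whole if a number of a shift passes 0.05 or a number of a turn 0.15, either way. A call with a gripper value outside its range is refused whole. The fingers move at their own pace and stop on an object; "newtons" is the grip in N (left out, the last holds). Time passes only in rows, so rows that do not move let the fingers close. It gives the time, the measured TCP pose, the force, the opening and the grip force at its end, in the units of the state.
- manip.read_state(): the state, without advancing time (a new reading comes with each control period).
- camera(name): name is "scene" or "top" or "wrist"; returns the picture (480x640x3 uint8, red, green, blue); there is no depth.
- get_calibration(name): a dict with "K" (3x3 intrinsics, pixels), "dist_coeffs" ([k1, k2, p1, p2, k3] as OpenCV has them; the pictures are not rectified), "cam_to_world" (4x4, takes a point from camera to world coordinates). Camera axes: x right, y up, looking along -z (the intrinsics and any distortion apply to the point x, -y, -z); pixel columns grow to the right and rows downward; lengths in mm; the calibration is good to about 2 mm. A picture is of the moment at which its call begins: read the wrist's pose just before it. get_calibration takes no time and is no camera call; for the wrist camera it gives the pose at the moment of the call.
- manip.sign_off(): hands the job in; it is judged then, once.
The state is a dict: "clock": time; "joints": joint angles; "qd": joint speeds; "effort": joint torques, N m; "eef_pos": TCP position; "eef_rot": TCP orientation; "wrist_force": force on the tool from outside, world axes, zero at the start; "moment": the same for the moment, N m; "finger_gap": finger opening in mm; "finger_force": force on a finger pad.
Only numpy, scipy, OpenCV 4.12 (cv2) and the standard library are available. Lean on these libraries where they do the work, as an engineer would, in place of code of your own. Each camera call takes 0.05 s, during which the arm holds its last target. There are 200 camera calls.

## Working session

There is one attempt and no reset: what is moved stays moved. The work goes in short steps, Python scripts to look and compute and a tool call to move; the robot and the scene stay as the last step left them, time stands still between calls to the robot, and variables do not carry over. Pictures are saved under pics/ and viewed, at most 10 in all, crops included, and the job is handed in when it is done.

Besides the shell and the picture viewer there is one more tool, called after "Emit:" as a command line: name --argument value ..., lists and objects as JSON in quotes. arm_command: Moves the arm, as the interface text tells. Its arguments: {"type":"object","properties":{"targets":{"type":"array"},"newtons":{"type":"number"}},"required":["targets"]}

```bash
mkdir -p pics; python3 - <<'E'
from cell import manip,camera,get_calibration
import cv2,numpy as np
for n in("scene","top"):
    im=camera(n); cv2.imwrite(f"pics/{n}0.png",im[:,:,::-1])
    c=get_calibration(n); print(n,np.round(c["K"],1).tolist(),c["dist_coeffs"],np.round(c["cam_to_world"],3).tolist())
print(manip.read_state())
E
```

```text
scene [[500.8, 0.0, 320.0], [0.0, 500.8, 235.4], [0.0, 0.0, 1.0]] [-0.13827903  0.          0.          0.          0.        ] [[0.426, -0.524, 0.737, 1431.845], [0.905, 0.234, -0.356, -398.839], [0.014, 0.819, 0.574, 731.944], [0.0, 0.0, 0.0, 1.0]]
top [[483.5, 0.0, 311.2], [0.0, 483.5, 238.5], [0.0, 0.0, 1.0]] [-0.07774268  0.          0.          0.          0.        ] [[-0.009, 0.987, -0.158, 445.76], [-1.0, -0.012, -0.017, -16.401], [-0.019, 0.158, 0.987, 1156.777], [0.0, 0.0, 0.0, 1.0]]
{'clock': 0.1, 'joints': array([-1.21159355e+00,  3.00382079e-01,  1.52147534e+00,  2.19216140e-05,
        1.32071329e+00, -6.65886994e-02]), 'qd': array([ 0.00036039, -0.00013174, -0.00208611,  0.00012622,  0.00139374,
        0.00243641]), 'effort': array([ 2.23820214e-03, -5.32639539e+01, -3.53278828e+01,  7.10363220e-02,
        2.35344912e-02, -8.17948444e-05]), 'eef_pos': array([ 227.1035067 , -500.68106986,  204.97989785]), 'eef_rot': array([-3.14061818e+00, -8.62665884e-05,  4.25785995e-01]), 'wrist_force': array([-0.17633361, -0.45761898,  0.10676283]), 'moment': array([ 0.00700667, -0.03461299,  0.01187444]), 'finger_force': 0.0, 'finger_gap': 94.04886708005577}
```

View pics/top0.png

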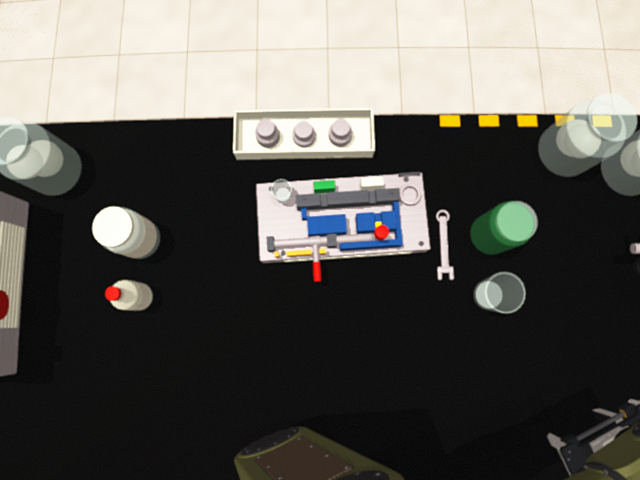

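View pics/scene0.png

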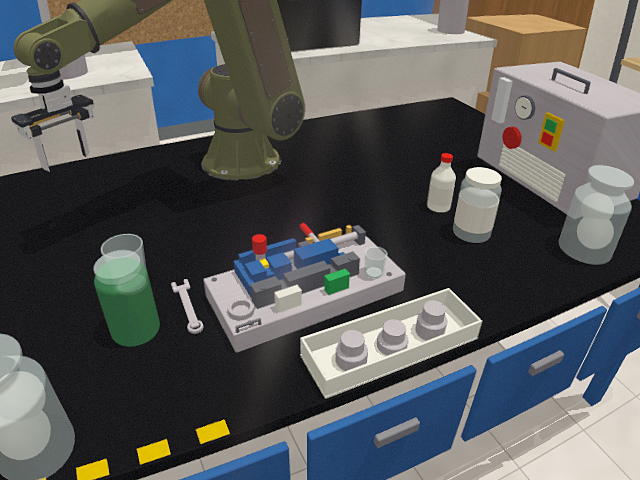

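The top view shows the console centred near (343,218), its yaw slightly negative. The red knob is at (381,231), the sleeve at (317,271), the green tag at (324,186) on the left (+y), and the white tag at (372,181). Next I measure these by colour.

```bash
cat > h.py <<'E'
import cv2,numpy as np
from cell import manip,camera,get_calibration
def ray(c,uv):
    K=np.array(c["K"]);d=np.array(c["dist_coeffs"],float);T=np.array(c["cam_to_world"])
    n=cv2.undistortPoints(np.array(uv,float).reshape(-1,1,2),K,d).reshape(-1,2)
    v=np.c_[n[:,0],-n[:,1],-np.ones(len(n))]@T[:3,:3].T
    return T[:3,3],v
def onz(c,uv,z):
    o,v=ray(c,uv); return o+v*((z-o[2])/v[:,2])[:,None]
def blobs(im,col,amin=15):
    h=cv2.cvtColor(im,cv2.COLOR_RGB2HSV);H,S,V=[h[...,i].astype(int) for i in range(3)]
    m={"red":((H<6)|(H>174))&(S>170)&(V>90),"green":(H>50)&(H<75)&(S>170)&(V>70)}[col]
    n,l,st,ce=cv2.connectedComponentsWithStats(m.astype(np.uint8))
    return [(st[i].tolist(),ce[i].round(1).tolist(),l==i) for i in range(1,n) if st[i][4]>=amin]
def fit(P,Q):  # planar rigid: Q=R P+t
    P=np.array(P,float);Q=np.array(Q,float);p=P-P.mean(0);q=Q-Q.mean(0)
    a=np.arctan2((p[:,0]*q[:,1]-p[:,1]*q[:,0]).sum(),(p*q).sum())
    R=np.array([[np.cos(a),-np.sin(a)],[np.sin(a),np.cos(a)]]);t=Q.mean(0)-R@P.mean(0)
    return a,R,t,Q-(P@R.T+t)
E
python3 - <<'E'
from h import *
im=cv2.imread("pics/top0.png")[:,:,::-1].copy();c=get_calibration("top")
g={}
for col in("red","green"):
    for st,ce,m in blobs(im,col): print(col,st,ce)
# deck outline
v=im.astype(int); m=((v.min(2)>120)).astype(np.uint8); m[:165]=0;m[270:]=0;m[:,:245]=0;m[:,432:]=0
m=cv2.morphologyEx(m,cv2.MORPH_OPEN,np.ones((3,3)))
cn=np.concatenate(cv2.findContours(m,0,2)[0]); r=cv2.minAreaRect(cn);b=cv2.boxPoints(r)
W=onz(c,b,50);print(b.round(1).tolist(),W.round(1).tolist(),[np.linalg.norm(W[i]-W[(i+1)%4]).round(1) for i in range(4)])
sl=[x for x in blobs(im,"red") if 300<x[1][0]<330 and 255<x[1][1]<290];kn=[x for x in blobs(im,"red") if 370<x[1][0]<395 and 220<x[1][1]<240];gr=[x for x in blobs(im,"green") if 310<x[1][0]<340 and 175<x[1][1]<195]
q=[onz(c,[sl[0][1]],72)[0],onz(c,[kn[0][1]],128)[0],onz(c,[gr[0][1]],85)[0]]
print(np.round(q,1))
a,R,t,e=fit([(-90,85),(-20,-60),(103,55)],[x[:2] for x in q]);print(a,t,e.round(1))
cen=W.mean(0)[:2];print("from deck",cen-R@np.array([37.5,17.5]))
cv2.imwrite("pics/topcrop.png",cv2.resize(im[165:290,245:440,::-1],None,fx=4,fy=4,interpolation=2))
E
```

```text
red [374, 225, 15, 15, 161] [381.0, 232.2]
red [312, 262, 9, 20, 157] [316.5, 271.3]
red [105, 286, 16, 15, 189] [112.0, 293.1]
red [0, 291, 8, 28, 185] [3.0, 304.0]
green [314, 181, 20, 11, 193] [323.9, 186.2]
[[254.39999389648438, 182.89999389648438], [424.5, 172.10000610351562], [429.79998779296875, 253.8000030517578], [259.6000061035156, 264.70001220703125]] [[758.4, 136.4, 50.0], [779.7, -267.7, 50.0], [584.1, -270.4, 50.0], [563.6, 122.3, 50.0]] [np.float64(404.7), np.float64(195.6), np.float64(393.3), np.float64(195.4)]
[[ 544.8   -8.8   72. ]
 [ 622.7 -149.2  128. ]
 [ 738.3  -27.9   85. ]]
0.05649940246504965 [639.11118678 -88.47275083] [[ 0.4 -0.1]
 [ 0.1  0.3]
 [-0.5 -0.1]]
from deck [635.01353969 -89.43666585]
```

View pics/topcrop.png

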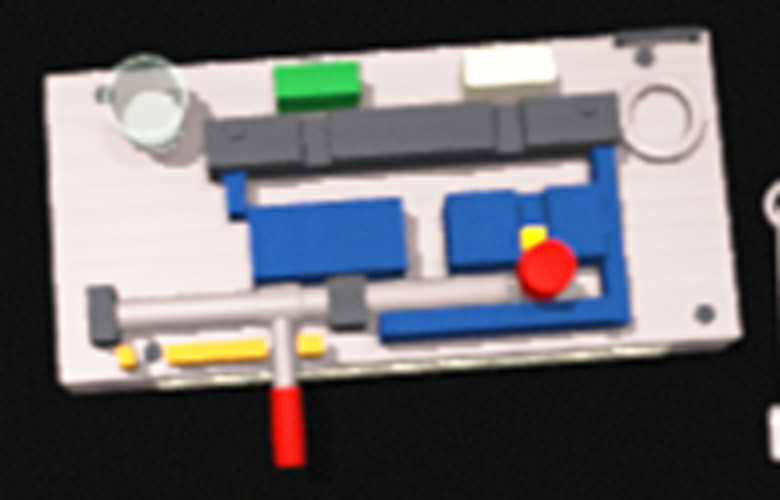

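The pose fit is consistent: residuals are below 0.5 mm, and the deck-based estimate is within 4 mm. Console origin is about (639,-88.5), yaw 0.0565. The notches are visible at crop x≈317 (by the green tag) and x≈509. I'll work out the notch y and start moving.

```bash
cat >> h.py <<'E'
A=0.0565;Rc=np.array([[np.cos(A),-np.sin(A)],[np.sin(A),np.cos(A)]]);O=np.array([639.1,-88.5])
def con(p): p=np.atleast_2d(p);return np.c_[(p[:,:2]-O)@Rc,p[:,2]]
def st():
    s=manip.read_state();print(s["clock"],"tcp",con(s["eef_pos"]).round(1),"yaw",s["eef_rot"].round(3),"F",s["wrist_force"].round(1),"gap",round(s["finger_gap"],1),"ff",round(s["finger_force"],1))
E
python3 - <<'E'
from h import *
c=get_calibration("top")
for u in((303,118),(331,118),(303,165),(331,165),(496,107),(522,107),(498,153),(522,153)): print(u,con(onz(c,[(245+u[0]/4-.4,165+u[1]/4-.4)],94)).round(1))
E
```

```text
(303, 118) [[82.2 64.4 94. ]]
(331, 118) [[81.1 48.7 94. ]]
(303, 165) [[55.1 66.3 94. ]]
(331, 165) [[54.  50.6 94. ]]
(496, 107) [[ 81.  -44.8  94. ]]
(522, 107) [[ 80.  -59.5  94. ]]
(498, 153) [[ 54.4 -43.7  94. ]]
(522, 153) [[ 53.5 -57.1  94. ]]
```

Emit:
arm_command --targets '[{"hand":1,"yaw":0.123},{"hand":1,"yaw":0.123},{"hand":1,"yaw":0.123},{"hand":1,"x":0.02,"y":-0.03},{"hand":1,"x":0.025,"y":-0.035},{"hand":1,"x":0.025,"y":-0.035},{"hand":1,"x":0.025,"y":-0.035},{"hand":1,"x":0.025,"y":-0.035},{"hand":1,"x":0.025,"y":-0.035},{"hand":1,"x":0.025,"y":-0.035}]'

```text
schema error: expected keys hand, x, y, z, yaw
```

Emit:
arm_command --targets '[{"hand":1,"x":0,"y":0,"z":0,"yaw":0.123},{"hand":1,"x":0,"y":0,"z":0,"yaw":0.123},{"hand":1,"x":0,"y":0,"z":0,"yaw":0.123},{"hand":1,"x":0.02,"y":-0.03,"z":0,"yaw":0},{"hand":1,"x":0.025,"y":-0.035,"z":0,"yaw":0},{"hand":1,"x":0.025,"y":-0.035,"z":0,"yaw":0},{"hand":1,"x":0.025,"y":-0.035,"z":0,"yaw":0},{"hand":1,"x":0.025,"y":-0.035,"z":0,"yaw":0},{"hand":1,"x":0.025,"y":-0.035,"z":0,"yaw":0},{"hand":1,"x":0.025,"y":-0.035,"z":0,"yaw":0}]'

```text
clock: 1.1
eef_pos: [383.8, -250.0, 205.4]
eef_rot: [-3.141, 0.0, 0.057]
wrist_force: [0.3, -0.4, 0.1]
finger_gap: 93.9
finger_force: 0.0
```

```bash
python3 -c "from h import *;st()"
```

```text
1.1 tcp [[-264.  -146.8  205.4]] yaw [-3.141  0.     0.057] F [ 0.3 -0.4  0.1] gap 93.9 ff 0.0
```

Emit:
arm_command --targets '[{"hand":1,"x":0.025,"y":-0.033,"z":0,"yaw":0},{"hand":1,"x":0.025,"y":-0.033,"z":0,"yaw":0},{"hand":1,"x":0.025,"y":-0.033,"z":0,"yaw":0},{"hand":1,"x":0.025,"y":-0.034,"z":0,"yaw":0},{"hand":1,"x":0.025,"y":-0.034,"z":0,"yaw":0},{"hand":1,"x":0.025,"y":-0.034,"z":0,"yaw":0},{"hand":1,"x":0.025,"y":-0.033,"z":0,"yaw":0},{"hand":1,"x":0,"y":0,"z":0.02,"yaw":0},{"hand":1,"x":0,"y":0,"z":0,"yaw":0},{"hand":1,"x":0,"y":0,"z":0,"yaw":0}]'

```text
clock: 2.1
eef_pos: [544.4, -8.4, 185.4]
eef_rot: [-3.142, 0.001, 0.057]
wrist_force: [-0.3, -0.9, 0.5]
finger_gap: 93.9
finger_force: 0.0
```

```bash
python3 - <<'E'
from h import *
st();c=get_calibration("wrist");im=camera("wrist");cv2.imwrite("pics/w1.png",im[:,:,::-1])
for col,z in(("red",72),("green",88)):
  for s,ce,m in blobs(im,col,80): print(col,s,ce,con(onz(c,[ce],z)).round(1))
E
```

```text
2.1 tcp [[-90.1  85.3 185.4]] yaw [-3.142e+00  1.000e-03  5.700e-02] F [-0.3 -0.9  0.5] gap 93.9 ff 0.0
red [494, 136, 67, 45, 2391] [527.8, 158.2] [[-19.8 -91.3  72. ]]
red [312, 213, 18, 49, 825] [320.3, 237.2] [[-89.3  85.9  72. ]]
```

View pics/w1.png

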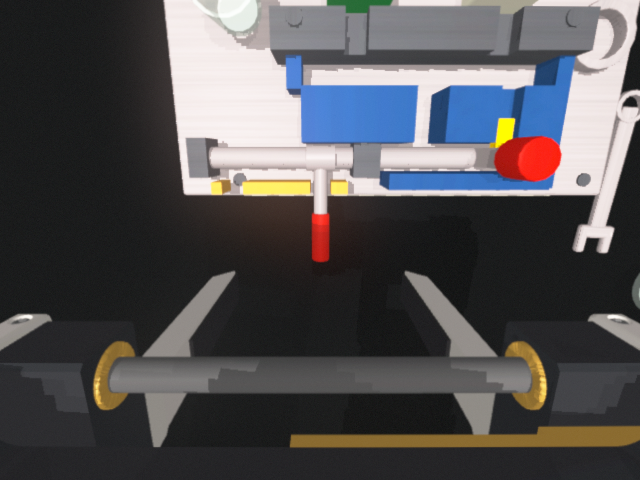

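The wrist view confirms the sleeve at (320,237), i.e. console (-89,86), aligned with the gripper. Going down and gripping.

Emit:
arm_command --targets '[{"hand":1,"x":0,"y":0,"z":0.03,"yaw":0},{"hand":1,"x":0,"y":0,"z":0.03,"yaw":0},{"hand":1,"x":0,"y":0,"z":0.03,"yaw":0},{"hand":1,"x":0,"y":0,"z":0.025,"yaw":0},{"hand":1,"x":0,"y":0,"z":0.019,"yaw":0},{"hand":-1,"x":0,"y":0,"z":0,"yaw":0},{"hand":-1,"x":0,"y":0,"z":0,"yaw":0},{"hand":-1,"x":0,"y":0,"z":0,"yaw":0},{"hand":-1,"x":0,"y":0,"z":0,"yaw":0},{"hand":-1,"x":0,"y":0,"z":0,"yaw":0}]' --newtons 12

```text
clock: 3.15
eef_pos: [545.1, -8.1, 52.3]
eef_rot: [3.141, -0.001, 0.057]
wrist_force: [0.5, -0.2, 0.5]
finger_gap: 57.2
finger_force: 0.0
```

Emit:
arm_command --targets '[{"hand":-1,"x":0,"y":0,"z":0,"yaw":0},{"hand":-1,"x":0,"y":0,"z":0,"yaw":0},{"hand":-1,"x":0,"y":0,"z":0,"yaw":0},{"hand":-1,"x":0,"y":0,"z":0,"yaw":0},{"hand":-1,"x":0,"y":0,"z":0,"yaw":0},{"hand":-1,"x":0,"y":0,"z":0,"yaw":0},{"hand":-1,"x":0,"y":0,"z":0,"yaw":0},{"hand":-1,"x":0,"y":0,"z":0,"yaw":0}]' --newtons 12

```text
clock: 3.95
eef_pos: [544.7, -8.0, 51.4]
eef_rot: [-3.142, 0.0, 0.057]
wrist_force: [0.2, 0.9, -0.1]
finger_gap: 15.2
finger_force: 12.0
```

Emit:
arm_command --targets '[{"hand":-1,"x":0.0004,"y":0,"z":-0.007,"yaw":0},{"hand":-1,"x":0.001,"y":0,"z":-0.0069,"yaw":0},{"hand":-1,"x":0.0017,"y":0,"z":-0.0068,"yaw":0},{"hand":-1,"x":0.0024,"y":0,"z":-0.0066,"yaw":0},{"hand":-1,"x":0.003,"y":0,"z":-0.0063,"yaw":0},{"hand":-1,"x":0.0037,"y":0,"z":-0.006,"yaw":0},{"hand":-1,"x":0.0042,"y":0,"z":-0.0056,"yaw":0},{"hand":-1,"x":0.0048,"y":0,"z":-0.0051,"yaw":0},{"hand":-1,"x":0.0053,"y":0,"z":-0.0046,"yaw":0},{"hand":-1,"x":0.0057,"y":0,"z":-0.0041,"yaw":0}]'

```text
clock: 4.95
eef_pos: [577.2, -6.2, 110.7]
eef_rot: [-3.142, 0.0, 0.057]
wrist_force: [-1.3, -0.2, -2.9]
finger_gap: 15.8
finger_force: 12.0
```

Emit:
arm_command --targets '[{"hand":-1,"x":0,"y":-0.01,"z":0,"yaw":0},{"hand":-1,"x":0,"y":-0.01,"z":0,"yaw":0},{"hand":-1,"x":0,"y":-0.01,"z":0,"yaw":0},{"hand":-1,"x":0,"y":-0.01,"z":0,"yaw":0},{"hand":-1,"x":0,"y":-0.01,"z":0,"yaw":0},{"hand":-1,"x":0,"y":-0.01,"z":0,"yaw":0},{"hand":-1,"x":0,"y":-0.01,"z":0,"yaw":0},{"hand":-1,"x":0,"y":-0.005,"z":0,"yaw":0},{"hand":-1,"x":0,"y":0,"z":0,"yaw":0},{"hand":-1,"x":0,"y":0,"z":0,"yaw":0}]'

```text
clock: 5.95
eef_pos: [572.6, 68.9, 110.5]
eef_rot: [-3.141, -0.0, 0.057]
wrist_force: [1.6, 1.6, 0.3]
finger_gap: 15.8
finger_force: 12.0
```

```bash
python3 -c "from h import *;st()"
```

```text
5.95 tcp [[-57.5 160.9 110.5]] yaw [-3.141 -0.     0.057] F [1.6 1.6 0.3] gap 15.8 ff 12.0
```

Emit:
arm_command --targets '[{"hand":-1,"x":-0.0057,"y":0,"z":0.0041,"yaw":0},{"hand":-1,"x":-0.0053,"y":0,"z":0.0046,"yaw":0},{"hand":-1,"x":-0.0048,"y":0,"z":0.0051,"yaw":0},{"hand":-1,"x":-0.0042,"y":0,"z":0.0056,"yaw":0},{"hand":-1,"x":-0.0037,"y":0,"z":0.006,"yaw":0},{"hand":-1,"x":-0.003,"y":0,"z":0.0063,"yaw":0},{"hand":-1,"x":-0.0024,"y":0,"z":0.0066,"yaw":0},{"hand":-1,"x":-0.0017,"y":0,"z":0.0068,"yaw":0},{"hand":-1,"x":-0.001,"y":0,"z":0.0069,"yaw":0},{"hand":-1,"x":-0.0004,"y":0,"z":0.006,"yaw":0}]'

```text
clock: 6.95
eef_pos: [540.7, 66.8, 52.3]
eef_rot: [3.141, -0.001, 0.057]
wrist_force: [-1.9, -1.1, 18.4]
finger_gap: 15.7
finger_force: 12.0
```

Emit:
arm_command --targets '[{"hand":-1,"x":0,"y":0,"z":0,"yaw":0},{"hand":-1,"x":0,"y":0,"z":0,"yaw":0}]'

```text
clock: 7.15
eef_pos: [540.7, 66.7, 52.3]
eef_rot: [3.141, -0.0, 0.057]
wrist_force: [2.7, -1.5, 1.1]
finger_gap: 15.8
finger_force: 12.0
```

```bash
python3 - <<'E'
from h import *
st();c=get_calibration("wrist");im=camera("wrist");cv2.imwrite("pics/w2.png",im[:,:,::-1])
c2=get_calibration("top");t=camera("top");cv2.imwrite("pics/t2.png",cv2.resize(t[165:290,245:440,::-1],None,fx=4,fy=4,interpolation=2))
for s,ce,m in blobs(t,"red"): print(s,ce,con(onz(c2,[ce],72)).round(1))
E
```

```text
7.15 tcp [[-89.5 160.6  52.3]] yaw [ 3.141 -0.     0.057] F [ 2.7 -1.5  1.1] gap 15.8 ff 12.0
[374, 225, 15, 15, 161] [381.0, 232.2] [[-10.6 -67.5  72. ]]
[105, 286, 16, 15, 189] [112.0, 293.1] [[-109.1  553.9   72. ]]
[0, 291, 8, 28, 185] [3.0, 304.0] [[-119.5  819.5   72. ]]
```

View pics/w2.png

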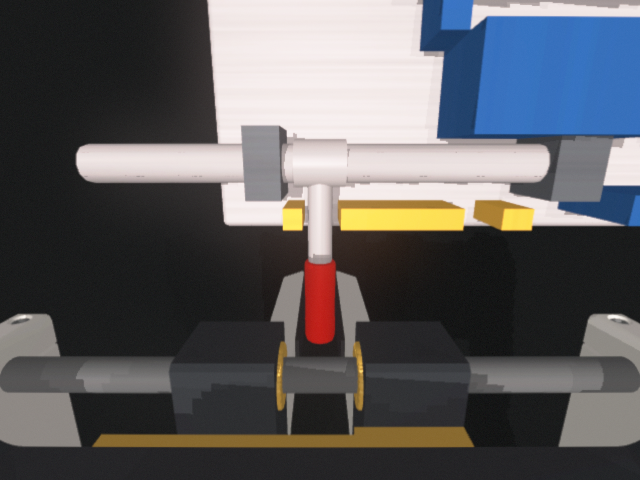

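The wrist picture shows the rod (320,215) lying in the left comb notch, with the bolt drawn against the bracket. Releasing and moving over the knob.

Emit:
arm_command --targets '[{"hand":1,"x":0,"y":0,"z":0,"yaw":0},{"hand":1,"x":0,"y":0,"z":0,"yaw":0},{"hand":1,"x":0,"y":0,"z":0,"yaw":0},{"hand":1,"x":0,"y":0,"z":0,"yaw":0},{"hand":1,"x":0,"y":0,"z":0,"yaw":0},{"hand":1,"x":0,"y":0,"z":0,"yaw":0},{"hand":1,"x":0,"y":0,"z":-0.03,"yaw":0},{"hand":1,"x":0,"y":0,"z":-0.04,"yaw":0},{"hand":1,"x":0,"y":0,"z":-0.04,"yaw":0},{"hand":1,"x":0,"y":0,"z":-0.04,"yaw":0}]'

```text
clock: 8.25
eef_pos: [540.1, 66.8, 204.1]
eef_rot: [-3.142, 0.0, 0.057]
wrist_force: [-0.6, -0.3, -0.4]
finger_gap: 91.8
finger_force: 0.0
```

Emit:
arm_command --targets '[{"hand":1,"x":0.0115,"y":0.037,"z":0,"yaw":0},{"hand":1,"x":0.0115,"y":0.037,"z":0,"yaw":0},{"hand":1,"x":0.0115,"y":0.037,"z":0,"yaw":0},{"hand":1,"x":0.0115,"y":0.037,"z":0,"yaw":0},{"hand":1,"x":0.0115,"y":0.037,"z":0,"yaw":0},{"hand":1,"x":0.0115,"y":0.036,"z":0,"yaw":0},{"hand":1,"x":0,"y":0,"z":0,"yaw":0},{"hand":1,"x":0,"y":0,"z":0,"yaw":0}]'

```text
clock: 9.05
eef_pos: [621.7, -150.2, 201.9]
eef_rot: [-3.141, 0.001, 0.056]
wrist_force: [0.7, -0.1, -0.0]
finger_gap: 94.1
finger_force: 0.0
```

```bash
python3 - <<'E'
from h import *
st();c=get_calibration("wrist");im=camera("wrist");cv2.imwrite("pics/w3.png",im[:,:,::-1])
for s,ce,m in blobs(im,"red",80):
  print(s,ce,con(onz(c,[ce],139)).round(1),con(onz(c,[ce],72)).round(1))
E
```

```text
9.05 tcp [[-20.9 -60.7 201.9]] yaw [-3.141e+00  1.000e-03  5.600e-02] F [ 0.7 -0.1 -0. ] gap 94.1 ff 0.0
[301, 226, 37, 44, 1317] [319.0, 247.9] [[-15.5 -59.  139. ]] [[-34.9 -58.8  72. ]]
[89, 278, 26, 44, 808] [101.8, 300.1] [[-58.3 113.  139. ]] [[-89.6 160.8  72. ]]
```

View pics/w3.png

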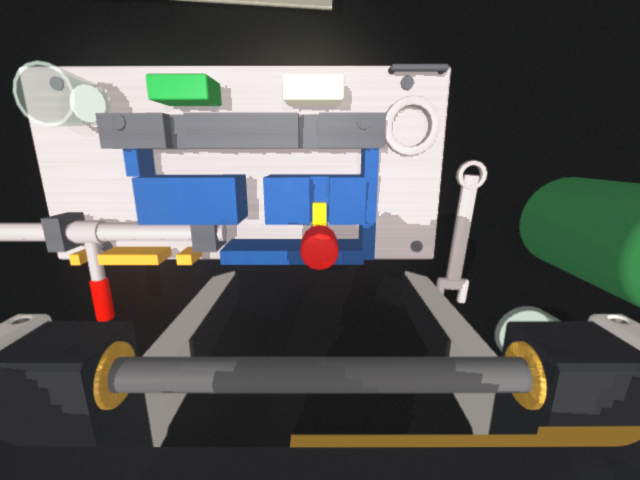

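The bolt sits at y 160.8, handle level, drawn 75 mm. The knob (319,248) is centred under the gripper. Descending.

Emit:
arm_command --targets '[{"hand":1,"x":0.0005,"y":0,"z":0.03,"yaw":0},{"hand":1,"x":0,"y":0,"z":0.03,"yaw":0},{"hand":1,"x":0,"y":0,"z":0.025,"yaw":0},{"hand":1,"x":0,"y":0,"z":0.011,"yaw":0},{"hand":-1,"x":0,"y":0,"z":0,"yaw":0},{"hand":-1,"x":0,"y":0,"z":0,"yaw":0},{"hand":-1,"x":0,"y":0,"z":0,"yaw":0},{"hand":-1,"x":0,"y":0,"z":0,"yaw":0},{"hand":-1,"x":0,"y":0,"z":0,"yaw":0},{"hand":-1,"x":0,"y":0,"z":0,"yaw":0}]' --newtons 25

```text
clock: 10.1
eef_pos: [622.5, -150.0, 106.8]
eef_rot: [3.141, -0.0, 0.057]
wrist_force: [0.2, -0.7, 0.3]
finger_gap: 49.4
finger_force: 0.0
```

Emit:
arm_command --targets '[{"hand":-1,"x":0,"y":0,"z":0,"yaw":0},{"hand":-1,"x":0,"y":0,"z":0,"yaw":0},{"hand":-1,"x":0,"y":0,"z":0,"yaw":0},{"hand":-1,"x":0,"y":0,"z":0,"yaw":0}]'

```text
clock: 10.5
eef_pos: [622.4, -149.8, 106.4]
eef_rot: [-3.141, 0.0, 0.057]
wrist_force: [-0.6, -0.1, -0.1]
finger_gap: 29.5
finger_force: 25.0
```

```bash
python3 -c "from h import *;st()"
```

```text
10.5 tcp [[-20.2 -60.3 106.4]] yaw [-3.141  0.     0.057] F [-0.6 -0.1 -0.1] gap 29.5 ff 25.0
```

Emit:
arm_command --targets '[{"hand":-1,"x":0,"y":0,"z":-0.005,"yaw":0},{"hand":-1,"x":0,"y":0,"z":-0.005,"yaw":0},{"hand":-1,"x":0,"y":0,"z":-0.005,"yaw":0},{"hand":-1,"x":0,"y":0,"z":-0.005,"yaw":0},{"hand":-1,"x":0,"y":0,"z":0,"yaw":0},{"hand":-1,"x":0,"y":0,"z":0,"yaw":0}]'

```text
clock: 11.1
eef_pos: [622.4, -149.9, 126.4]
eef_rot: [-3.142, -0.0, 0.057]
wrist_force: [-0.4, 0.1, -6.7]
finger_gap: 29.5
finger_force: 25.0
```

Emit:
arm_command --targets '[{"hand":-1,"x":0,"y":-0.01,"z":0,"yaw":0},{"hand":-1,"x":0,"y":-0.01,"z":0,"yaw":0},{"hand":-1,"x":0,"y":-0.01,"z":0,"yaw":0},{"hand":-1,"x":0,"y":-0.01,"z":0,"yaw":0},{"hand":-1,"x":0,"y":-0.01,"z":0,"yaw":0},{"hand":-1,"x":0,"y":-0.01,"z":0,"yaw":0},{"hand":-1,"x":0,"y":0,"z":0,"yaw":0},{"hand":-1,"x":0,"y":0,"z":0,"yaw":0}]'

```text
clock: 11.9
eef_pos: [619.0, -89.6, 126.5]
eef_rot: [-3.141, -0.0, 0.057]
wrist_force: [0.2, 0.7, -7.2]
finger_gap: 29.5
finger_force: 25.0
```

```bash
python3 -c "from h import *;st()"
```

```text
11.9 tcp [[-20.1   0.  126.5]] yaw [-3.141 -0.     0.057] F [ 0.2  0.7 -7.2] gap 29.5 ff 25.0
```

Lifting carries the lever's weight (about 7 N) and no side force. Now through the crossing, then along to y 58.

Emit:
arm_command --targets '[{"hand":-1,"x":0.01,"y":0,"z":0,"yaw":0},{"hand":-1,"x":0.01,"y":0,"z":0,"yaw":0},{"hand":-1,"x":0.01,"y":0,"z":0,"yaw":0},{"hand":-1,"x":0.01,"y":0,"z":0,"yaw":0},{"hand":-1,"x":0.01,"y":0,"z":0,"yaw":0},{"hand":-1,"x":0.01,"y":0,"z":0,"yaw":0},{"hand":-1,"x":0.005,"y":0,"z":0,"yaw":0},{"hand":-1,"x":0,"y":0,"z":0,"yaw":0},{"hand":-1,"x":0,"y":0,"z":0,"yaw":0}]'

```text
clock: 12.8
eef_pos: [683.7, -86.6, 126.3]
eef_rot: [3.141, 0.0, 0.057]
wrist_force: [0.2, -0.6, -7.3]
finger_gap: 29.6
finger_force: 25.0
```

```bash
python3 -c "from h import *;st()"
```

```text
12.8 tcp [[ 44.6  -0.6 126.3]] yaw [3.141 0.    0.057] F [ 0.2 -0.6 -7.3] gap 29.6 ff 25.0
```

Emit:
arm_command --targets '[{"hand":-1,"x":0,"y":-0.01,"z":0,"yaw":0},{"hand":-1,"x":0,"y":-0.01,"z":0,"yaw":0},{"hand":-1,"x":0,"y":-0.01,"z":0,"yaw":0},{"hand":-1,"x":0,"y":-0.01,"z":0,"yaw":0},{"hand":-1,"x":0,"y":-0.01,"z":0,"yaw":0},{"hand":-1,"x":0,"y":-0.008,"z":0,"yaw":0},{"hand":-1,"x":0,"y":0,"z":0,"yaw":0},{"hand":-1,"x":0,"y":0,"z":0.004,"yaw":0},{"hand":-1,"x":0,"y":0,"z":0.005,"yaw":0},{"hand":-1,"x":0,"y":0,"z":0,"yaw":0}]' --newtons 12

```text
clock: 13.8
eef_pos: [680.3, -28.7, 116.3]
eef_rot: [-3.141, 0.001, 0.056]
wrist_force: [-0.6, 1.5, -7.5]
finger_gap: 29.9
finger_force: 12.0
```

```bash
python3 -c "from h import *;st()"
```

```text
13.8 tcp [[ 44.5  57.4 116.3]] yaw [-3.141e+00  1.000e-03  5.600e-02] F [-0.6  1.5 -7.5] gap 29.9 ff 12.0
```

It is already below the bar's top (lift ≈ 10 mm) and the arm still carries the full weight, so the tongue is in the notch. Lowering home and releasing.

Emit:
arm_command --targets '[{"hand":-1,"x":0,"y":0,"z":0.004,"yaw":0},{"hand":-1,"x":0,"y":0,"z":0.004,"yaw":0},{"hand":-1,"x":0,"y":0,"z":0.001,"yaw":0},{"hand":1,"x":0,"y":0,"z":0,"yaw":0},{"hand":1,"x":0,"y":0,"z":0,"yaw":0},{"hand":1,"x":0,"y":0,"z":0,"yaw":0},{"hand":1,"x":0,"y":0,"z":0,"yaw":0},{"hand":1,"x":0,"y":0,"z":0,"yaw":0},{"hand":1,"x":0,"y":0,"z":0,"yaw":0},{"hand":1,"x":0,"y":0,"z":0,"yaw":0}]'

```text
clock: 14.8
eef_pos: [680.6, -28.4, 108.5]
eef_rot: [3.142, -0.0, 0.057]
wrist_force: [0.8, 1.0, 0.5]
finger_gap: 82.3
finger_force: 0.0
```

Emit:
arm_command --targets '[{"hand":1,"x":0,"y":0,"z":-0.03,"yaw":0},{"hand":1,"x":0,"y":0,"z":-0.04,"yaw":0},{"hand":1,"x":0,"y":0,"z":-0.03,"yaw":0},{"hand":1,"x":-0.03,"y":0,"z":0,"yaw":0},{"hand":1,"x":-0.03,"y":0,"z":0,"yaw":0},{"hand":1,"x":0,"y":0,"z":0,"yaw":0},{"hand":1,"x":0,"y":0,"z":0,"yaw":0}]'

```text
clock: 15.5
eef_pos: [620.8, -31.8, 209.1]
eef_rot: [3.141, -0.001, 0.057]
wrist_force: [1.2, -0.1, -0.1]
finger_gap: 93.8
finger_force: 0.0
```

```bash
python3 - <<'E'
from h import *
st();c=get_calibration("wrist");im=camera("wrist");cs=get_calibration("scene");sc=camera("scene")
cv2.imwrite("pics/f.png",np.hstack([cv2.resize(im,(400,300)),cv2.resize(sc[200:350,200:400],(400,300))])[:,:,::-1])
P=[]
for s,ce,m in blobs(im,"red",80): print("w",s,ce,con(onz(c,[ce],122)).round(1),con(onz(c,[ce],72)).round(1)); P.append(ce)
for s,ce,m in blobs(sc,"red",20): print("s",s,ce,con(onz(cs,[ce],122)).round(1),con(onz(cs,[ce],72)).round(1))
E
```

```text
15.5 tcp [[-15.   57.6 209.1]] yaw [ 3.141e+00 -1.000e-03  5.700e-02] F [ 1.2 -0.1 -0.1] gap 93.8 ff 0.0
w [301, 153, 38, 39, 1186] [319.7, 172.0] [[ 45.4  58.7 122. ]] [[42.6 58.6 72. ]]
s [503, 127, 18, 22, 320] [511.5, 137.2] [[-181.1  848.3  122. ]] [[-259.4  946.9   72. ]]
s [541, 132, 12, 14, 107] [546.6, 138.6] [[-125.9  950.3  122. ]] [[-199.7 1057.3   72. ]]
s [441, 153, 12, 10, 100] [446.4, 157.2] [[-159.9  563.2  122. ]] [[-236.4  638.4   72. ]]
s [327, 215, 15, 13, 93] [333.1, 220.5] [[-24.3 120.6 122. ]] [[-89.7 159.6  72. ]]
s [317, 236, 14, 20, 245] [323.9, 245.2] [[ 47.7  57.7 122. ]] [[-11.9  91.5  72. ]]
```

View pics/f.png

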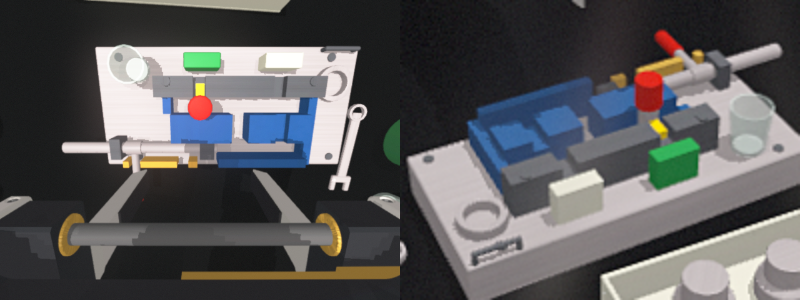

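The picture shows the yellow tongue inside the notch beside the green tag, the bolt handle down, and the bystanders in place. I'll check the height against the scene camera's bias in the first picture, where the lever was known to be down, and hand in if it agrees.

```bash
python3 - <<'E'
from h import *
cs=get_calibration("scene");sc=cv2.imread("pics/scene0.png")[:,:,::-1].copy()
ok=False
for s,ce,m in blobs(sc,"red",20):
  p=con(onz(cs,[ce],122))[0]
  if abs(p[1]+60)<15:
    print(ce,p.round(1)); ok=abs((p[0]+20)-2.7)<2.5
print(ok)
if ok: print(manip.sign_off())
E
```

```text
[259.2, 243.4] [-19.4 -58.4 122. ]
True
the job is handed in; nothing more can be done
None
```

I handed the job in at about 15.6 s: the bolt is drawn back about 75 mm with its handle down in the second notch, and the lever is home in the notch by the green tag (about 3 mm from its centre along y), the arm clear, the other things seen in place and no verdict returned.

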